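# Stoke the bench-top hearth

## Task

Stoke the low steel hearth: pull its fuel drawer out all the way to the stop, lay the split log flat in the drawer, bark side up, setting it down gently, and push the drawer fully home. Only then turn the air selector on top of the hearth until its pointer stands at the three-stud mark. Leave the firebrick, the brush and the tin where they are.

Things in the scene. Friction and masses are not known exactly. Their poses are not given: they have to be found in the camera images.
- hearth: low dark steel firebox, fixed, 220 deep (x) x 240 wide (y) x 120 high; origin at the centre of its underside. Its -x face (turned roughly to the robot) is the drawer front, outer face 110 from the origin when shut. Pale firebrick slabs 12 thick lie on its top (z 120 to 132), except on the +y front quarter, where the selector is
- hearth_drawer0 (a joint): fuel drawer, m pulled out towards the hearth's -x: 0 is shut (home), the stop is at 0.150; it slides with light friction and starts shut or a little ajar
- hearth_drawer0_handle (a point): centre of the drawer's steel bar handle, moving with the drawer: round bar 11 thick and 120 long along the hearth's y, 35 in front of the drawer front, 82 above the bench (38 below the hearth's top); axes as the hearth's
- drawer_floor (a point): centre of the drawer's inner floor (43 above the bench), moving with the drawer; axes as the hearth's. Inside, the drawer is 175 (x) x 198 (y); walls 6 thick rise 55 above the floor, the 15 thick front board 64; 65 of free height under the hearth's top. At the stop the floor is uncovered from x = -87 to x = +56
- log: split log, 140 long (x) x 44 wide (y) x 52 high (z): pale wood with flat bottom and flat upright sides up to 30, dark rounded bark on top; about 0.2 kg; origin at the centre of its underside, z up through the bark. It and the firebrick lie on the bench, one left and one right of the hearth's front
- air_selector (a joint): angle of the selector knob, rad, growing as it turns clockwise seen from above: 0 one stud, 0.6 two studs, 1.2 three studs; it can be turned a little past the marks (-0.15 to 1.6), is slightly stiff and stays where it is left. It starts somewhere between one stud and a little past two
- selector_grip (a point): on the selector's vertical axis at grip height, 151 above the bench. Black disc 56 across; on it an upright bar 54 long, 15 wide, from 17 below to 13 above this point; x runs along the bar to its pointer end (white line), z up. At two studs the pointer looks along the hearth's +x, away from the robot. The marks, rows of one, two and three black studs, are on the plate just beyond the knob
- firebrick: bystander: loose pale firebrick 114 (x) x 64 (y) x 50 high, origin at the centre of its underside
- brush: bystander: hand brush 200 long lying right of the hearth (-y), origin at the centre of its underside
- tin: bystander: plain metal can, 80 across, 120 high, left of the hearth (+y), origin at the centre of its underside
There are look-alikes about, which are no part of the job. Leave any blue or purple look-alike of the log alone.

How it is judged:
On the way, in this order (a step that is already met when the one before it is completed fails the run):
1. the drawer is pulled out to its stop (value of joint hearth_drawer0 above 0.144 m), for 0.2 s.
2. the log lies flat on the drawer's floor, bark up, released, with the drawer still open (z of log in the frame of drawer_floor between -0.006 and 0.012 m and x of log in the frame of drawer_floor between -0.085 and 0.085 m and y of log in the frame of drawer_floor between -0.095 and 0.095 m and angle between log's own z axis and vertical below 0.2 rad and contact force between log and the fingers below 0.05 N and value of joint hearth_drawer0 above 0.11 m and linear speed of log below 0.03 m/s), for 0.2 s.
3. the drawer is pushed home with the log in it (z of log in the frame of drawer_floor between -0.006 and 0.012 m and x of log in the frame of drawer_floor between -0.085 and 0.085 m and y of log in the frame of drawer_floor between -0.095 and 0.095 m and angle between log's own z axis and vertical below 0.2 rad and value of joint hearth_drawer0 below 0.006 m), for 0.2 s.
4. the air selector is at three studs (value of joint air_selector between 1.05 and 1.35 rad), for 0.2 s.
At the end, for the whole second after the job is handed in: The log lies flat in the drawer, bark up (tilt under 0.2 rad, its underside within 12 mm of the drawer's floor), released and at rest; the drawer is shut to within 6 mm; the selector is within 0.15 rad of three studs (1.05 to 1.35 rad) (all of step 3 and all of step 4 and contact force between log and the fingers below 0.05 N and linear speed of log below 0.03 m/s); the robot touches nothing.
It fails at once if the firebrick, the brush or the tin is shifted by more than 25 mm (distance of any of firebrick, brush, tin from where it was at the start of the episode above 0.025 m).
It fails at once if the log is dropped (it falls free of the fingers, faster than 0.6 m/s, from more than about 18 mm) (linear speed of log above 0.6 m/s and contact force between log and the fingers below 0.05 N).
It fails at once if the log is pressed or slammed against the hearth with more than 45 N (contact force between log and hearth above 45 N).
It also fails if it takes over 70 s, if anything falls off the work surface, if the arm or the gripper's body presses on something with over 40 N, if the wrist force passes 120 N, or if a joint passes its speed limit or range.

## Robot

A 6-joint arm with a two-finger parallel gripper is mounted at the origin on the work surface. World frame = base frame: x ahead of the robot, y to its left, z up, the work surface at z = 0. Lengths are in m, angles in rad, forces in N, time in s.
With the tool pointing down it reaches from about 0.35 to 0.775 m from the base axis. Payload 5.5 kg.
Tool frame: the origin (TCP) lies at the very end of the fingers, on their centre line; the grasp point (between the pads) lies 19 mm behind it; z points along the fingers, y is the line along which they close (so a half turn about z gives the same grasp; the last joint's range is limited). The gripper opens to 85 mm and grips with 20 to 120 N. Pads are 22 mm wide; open, the fingers measure 114 mm over their backs; the gripper's body (76 mm by 85 mm) begins 54 mm behind the grasp point. The pads swing forward as they close: fully open they stand 13 mm farther back than shut.
Start: joints at [1.165, 0.313, 0.046, 1.304, 0, 1.431], TCP at [0.151, 0.555, 0.231] pointing down, gripper open.
Joint ranges: [-2.76, 2.76], [-0.86, 1.69], [-1.03, 1.26], [-2.2, 2.34], [-1.47, 1.5], [-3.14, 3.14]. Speed limits (rad/s): [2.57, 2.57, 3.14, 3.14, 3.14, 3.14].

## Interface

Orientations are given as a unit quaternion [w, x, y, z].
In Python, from workcell import env, cams, ticket, spotter gives the robot as it stands.
- The arm moves only by the tool jog_arm, never from a script. Its argument "increments" is a list that holds one entry, the list of rows, each a list of 7 numbers: the shift along the tool's x, y, z in units of 0.25 m (1.0 is 0.25 m), then the turn, a rotation vector about the tool's x, y, z in units of 180 degrees (1.0 is 180 degrees), then the closure in counts, from 0 (fully open) to 255 (shut). A call has 1 to 20 rows; each row shifts and turns the commanded pose from where the row before left it, along the tool's axes as they then stand; what a row does not reach is not made up. A row lasts 1/10 s, in which the tool goes at most 50 mm and 8.59 degrees, less where a joint would pass 70% of its speed; a pose out of reach is approached as far as the arm can. A call with a number of a shift or a turn outside -1 to 1 is refused whole. A call with a gripper value outside its range is refused whole. The fingers move at their own pace and stop on an object; "force" is the grip in N (left out, the last holds). Time passes only in rows, so rows that do not move let the fingers close. It gives the time, the measured TCP pose, the force, the opening and the grip force at its end, in the units of the state.
- env.get_state(): the state, without advancing time (a new reading comes with each control period).
- cams.read_camera(name): name is "scene" or "top"; returns a dict with "pixels" (400x640x3 uint8, red, green, blue), "fx", "fy", "cx", "cy" (pixels), "xyz" and "attitude" of the camera in the world. Camera axes: x right, y down, z forward; pixel columns grow to the right and rows downward; lengths in m; the calibration is good to about 2 mm. A picture is of the moment at which its call begins. There is no depth.
- ticket.hand_in(): hands the job in; it is judged then, once.
Trained networks look in the newest picture that a camera, given by its name, has taken for a name from the list of things; names that differ only in an ending like _2 or _b are one class to them, and where a whole thing is asked for, a point or a joint stands for the part that bears it (a point fixed in the world has none). Each returns a list of dicts, best first, with "conf" (0 to 1); they miss things now and then, are a little off and sometimes report something else, mostly with a low value. They report only what shows in the picture. A call takes as long as a camera call. They do not tell look-alikes from the thing itself.
- spotter.find_in(target, camera): "uv" ([column, row] in pixels, amid what is visible of it).
- spotter.cut_out(target, camera): "region" (400x640 bool, what is visible of it) and "uv" ([column, row] in pixels, amid what is visible of it).
- spotter.landmark_of(target, camera): "uv" ([column, row] in pixels: a listed point, or the origin of a listed thing).
The state is a dict: "clock": time; "joint_pos": joint angles; "qvel": joint speeds; "tau": joint torques, N m; "tcp_pos": TCP position; "orientation": TCP orientation; "wrist_force": force on the tool from outside, world axes, zero at the start; "ft_torque": the same for the moment, N m; "finger_gap": finger opening in m; "grip_force": force on a finger pad.
Only numpy, scipy, OpenCV 4.12 (cv2) and the standard library are available. Lean on these libraries where they do the work, as an engineer would, in place of code of your own. Each camera call takes 0.05 s, during which the arm holds its last target. There are 200 camera calls.

## Working session

There is one attempt and no reset: what is moved stays moved. The work goes in short steps, Python scripts to look and compute and a tool call to move; the robot and the scene stay as the last step left them, time stands still between calls to the robot, and variables do not carry over. Pictures are saved under pics/ and viewed, at most 10 in all, crops included, and the job is handed in when it is done.

Besides the shell and the picture viewer there is one more tool, called after "Emit:" by a JSON object that holds its "name" and its "arguments". jog_arm: Moves the arm, as the interface text tells. Shifts and turns lie within -1 to 1; 1 stands for 0.25 m of shift or 180 degrees of turn. Its arguments: {"type":"object","properties":{"increments":{"type":"array"},"force":{"type":"number"}},"required":["increments"]}

```bash
mkdir -p pics; cat > h.py <<'E'
import numpy as np, cv2
from scipy.spatial.transform import Rotation as R
from workcell import env, cams, ticket, spotter
def rot(q): return R.from_quat([q[1],q[2],q[3],q[0]])
def cam(n): return cams.read_camera(n)
def ray(c,uv):
    a=np.asarray(c["attitude"],float)
    M=a if a.shape==(3,3) else rot(a).as_matrix()
    d=M@np.array([(uv[0]-c["cx"])/c["fx"],(uv[1]-c["cy"])/c["fy"],1.])
    return np.array(c["xyz"],float),d
def onz(c,uv,z):
    o,d=ray(c,uv); return o+d*(z-o[2])/d[2]
def proj(c,p):
    a=np.asarray(c["attitude"],float)
    M=a if a.shape==(3,3) else rot(a).as_matrix()
    v=M.T@(np.asarray(p)-c["xyz"]); return np.array([c["fx"]*v[0]/v[2]+c["cx"],c["fy"]*v[1]/v[2]+c["cy"]])
def tri(c1,u1,c2,u2):
    o1,d1=ray(c1,u1);o2,d2=ray(c2,u2)
    t=np.linalg.lstsq(np.c_[d1,-d2],o2-o1,rcond=None)[0]
    a,b=o1+t[0]*d1,o2+t[1]*d2
    return (a+b)/2,np.linalg.norm(a-b)
def save(c,n,box=None,s=1):
    im=c["pixels"][:,:,::-1]
    if box: im=im[box[1]:box[3],box[0]:box[2]]
    cv2.imwrite("pics/"+n,cv2.resize(im,None,fx=s,fy=s,interpolation=cv2.INTER_CUBIC))
E
python3 - <<'E'
from h import *
np.set_printoptions(precision=4,suppress=True)
C={n:cam(n) for n in("scene","top")}
for n,c in C.items():
    save(c,n+"0.png"); print(n,c["xyz"],c["attitude"],c["fx"],c["cx"],c["cy"])
Z={"hearth":0,"hearth_drawer0_handle":.082,"drawer_floor":.043,"log":0,"selector_grip":.151,"firebrick":0,"brush":0,"tin":0}
for t,z in Z.items():
    for n,c in C.items():
        for d in spotter.landmark_of(t,n)[:4]: print(t,n,round(d["conf"],2),np.array(d["uv"]),onz(c,d["uv"],z))
s=env.get_state(); print({k:np.round(v,4) for k,v in s.items()})
E
```

```text
scene [1.1631 0.7098 1.2897] [-0.1145  0.3364  0.8861 -0.2975] 511.55809814746436 316.5707222564617 200.25883177313563
top [0.499  0.0484 1.2148] [ 0.0333 -0.7014  0.7116 -0.024 ] 391.0732692838594 322.40038060961353 195.76684104442117
hearth scene 0.86 [262.2 243.9] [ 0.7397 -0.0045  0.    ]
hearth top 0.56 [342.5 153.1] [ 0.7315 -0.0013  0.    ]
hearth_drawer0_handle scene 0.66 [300.1 200.5] [ 0.5892 -0.0044  0.082 ]
hearth_drawer0_handle top 0.71 [346.4 196.6] [ 0.5878 -0.007   0.082 ]
drawer_floor top 0.69 [242.6 178.2] [0.6514 0.3039 0.043 ]
log scene 0.79 [451.8 299.8] [0.4602 0.486  0.    ]
log scene 0.7 [387.4 222.7] [0.4054 0.1893 0.    ]
log scene 0.63 [414.3 258.8] [0.4396 0.3297 0.    ]
log top 0.77 [184.9 241.9] [0.4607 0.4922 0.    ]
log top 0.66 [238.4 252.3] [0.4266 0.3256 0.    ]
log top 0.66 [289.2 260.1] [0.4007 0.1687 0.    ]
log top 0.42 [446.5 176.1] [ 0.6536 -0.3238  0.    ]
selector_grip scene 0.64 [220.2 170.7] [ 0.7257 -0.2012  0.151 ]
selector_grip scene 0.6 [289.6 219.2] [0.6848 0.066  0.151 ]
selector_grip top 0.62 [321.2 165.1] [0.6702 0.0639 0.151 ]
fir
[... 253 characters left out ...]
7] [ 0.6518 -0.3234  0.    ]
tin scene 0.86 [354.7 297.4] [0.6557 0.303  0.    ]
tin scene 0.44 [263.1 246.4] [ 0.743   0.0042 -0.    ]
tin top 0.62 [240.1 176.9] [0.6612 0.3211 0.    ]
{'clock': np.float64(0.9), 'joint_pos': array([ 1.1654,  0.3132,  0.0461,  1.3036, -0.    ,  1.4312]), 'qvel': array([ 0.0015,  0.0002,  0.    ,  0.0004,  0.0007, -0.0005]), 'tau': array([ -0.0009, -48.0448,  29.8813,   0.0001,   0.    ,   0.    ]), 'tcp_pos': array([0.1511, 0.5548, 0.2313]), 'orientation': array([0.    , 0.1325, 0.9912, 0.    ]), 'wrist_force': array([ 0.7408, -0.1598, -0.3708]), 'ft_torque': array([ 0.0147,  0.0285, -0.0022]), 'grip_force': np.float64(0.0), 'finger_gap': np.float64(0.0855)}
```

View pics/scene0.png

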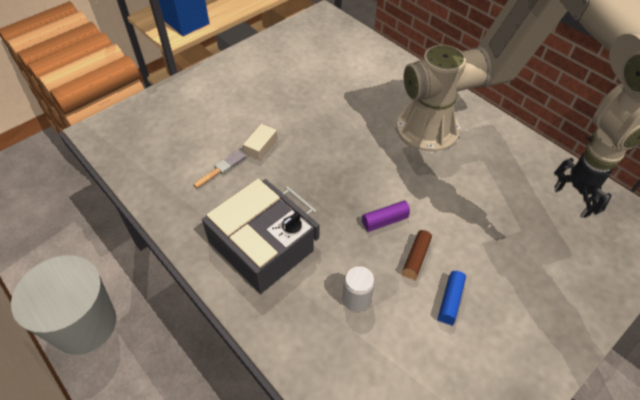

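View pics/top0.png

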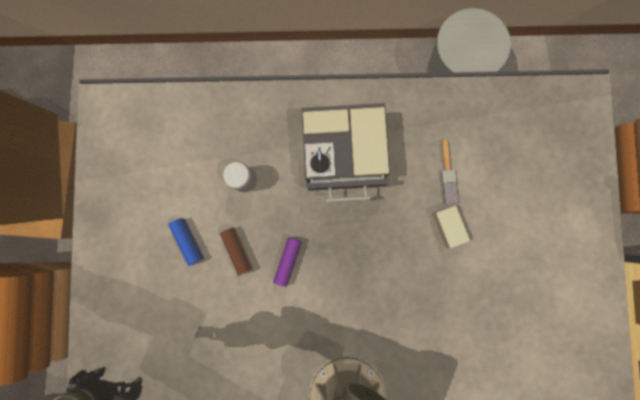

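The scene picture shows the hearth around (262,235), the selector at (290,222), the handle at (300,200), the tin at (358,290), and the brush and firebrick at (220,175) and (260,142). The top view shows three log-shaped things: blue (185,242), brown (236,251) and purple (288,261). Only the brown one fits, with dark bark and natural wood, since the other two are the excluded colours. I'll confirm this in a crop and refine the poses.

```bash
python3 - <<'E'
from h import *
np.set_printoptions(precision=4,suppress=True)
c=cam("top"); s=cam("scene")
a=c["pixels"][215:285,150:310,::-1]; b=s["pixels"][185:255,255:335,::-1]; d=c["pixels"][135:205,295:395,::-1]; e=s["pixels"][220:290,380:460,::-1]
f=lambda i,k:cv2.resize(i,None,fx=k,fy=k,interpolation=cv2.INTER_CUBIC)
r1=np.hstack([f(a,4)]);r2=np.hstack([f(b,4),f(d,4)]) 
W=800; pad=lambda i:cv2.copyMakeBorder(i,0,0,0,W-i.shape[1],0)
cv2.imwrite("pics/crop1.png",np.vstack([pad(r1),pad(r2)]))
def rect(reg,cm,z):
    ys,xs=np.nonzero(reg); P=np.array([onz(cm,(x,y),z)[:2] for x,y in zip(xs,ys)])
    r=cv2.minAreaRect((P*1000).astype(np.float32)); bx=cv2.boxPoints(r)
    return r,bx.round(1).tolist()
for cm,n in((c,"top"),(s,"scene")):
    for q in spotter.cut_out("log",n)[:4]:
        m=q["region"]; print(n,q["uv"],c["pixels"].dtype,cm["pixels"][m].mean(0).round(),rect(m,cm,.035))
# slabs
im=c["pixels"].astype(int); m=((im[:,:,0]>150)&(im[:,:,0]-im[:,:,2]>25)).astype(np.uint8); m[:95]=0;m[195:]=0;m[:,:295]=0;m[:,395:]=0
k,l,st,ce=cv2.connectedComponentsWithStats(m)
for i in range(1,k):
    if st[i,4]>100: print("slab",st[i],rect(l==i,c,.132))
for t in("hearth_drawer0_handle","selector_grip"):
    for n,cm,z in(("top",c,.082),("scene",s,.082)):
        for q in spotter.cut_out(t,n)[:1]: print(t,n,q["uv"],q["region"].sum(),rect(q["region"],cm,z if "hand" in t else .151))
for t in("hearth","hearth_drawer0_handle","selector_grip"):
    u=spotter.landmark_of(t,"top");v=spotter.landmark_of(t,"scene")
    for w in v: print(t,tri(c,u[0]["uv"],s,w["uv"])) if u else 0
E
```

```text
top [285.9, 263.4] uint8 [118.  71. 125.] (((399.9989013671875, 172.17665100097656), (47.426822662353516, 147.01666259765625), 71.72838592529297), [[322.79998779296875, 172.6999969482422], [462.3999938964844, 126.5999984741211], [477.20001220703125, 171.60000610351562], [337.6000061035156, 217.6999969482422]])
top [236.9, 248.7] uint8 [100.  71.  54.] (((435.97564697265625, 323.01434326171875), (139.25308227539062, 50.39630126953125), 23.38591957092285), [[362.1000061035156, 318.5], [382.1000061035156, 272.20001220703125], [509.8999938964844, 327.5], [489.8999938964844, 373.79998779296875]])
top [185.7, 245.3] uint8 [ 68.  86. 134.] (((465.9423522949219, 476.9694519042969), (147.31954956054688, 56.321468353271484), 27.20496940612793), [[387.6000061035156, 468.29998779296875], [413.29998779296875, 418.20001220703125], [544.2999877929688, 485.6000061035156], [518.5999755859375, 535.7000122070312]])
scene [415.4, 256.3] uint8 [111.  70.  48.] (((440.47772216796875, 333.11614990234375), (171.9170379638672, 46.542606353759766), 23.576919555664062), [[352.3999938964844, 320.1000061035156],
[... 2062 characters left out ...]
00015258789], [678.2999877929688, 104.4000015258789]])
selector_grip scene [293.1, 222.0] 292 (((687.8019409179688, 75.59893798828125), (65.62261962890625, 48.734771728515625), 50.70482635498047), [[648.2000122070312, 65.5999984741211], [685.9000244140625, 34.79999923706055], [727.4000244140625, 85.5999984741211], [689.7000122070312, 116.4000015258789]])
hearth (array([ 0.7465, -0.0046,  0.0058]), np.float64(0.00248772651375754))
hearth_drawer0_handle (array([ 0.5814, -0.0125,  0.0686]), np.float64(6.082656654119027e-05))
hearth_drawer0_handle (array([ 0.6112, -0.0367,  0.3077]), np.float64(0.119001733457226))
selector_grip (array([0.6798, 0.0709, 0.1507]), np.float64(0.0007197552398165505))
```

View pics/crop1.png

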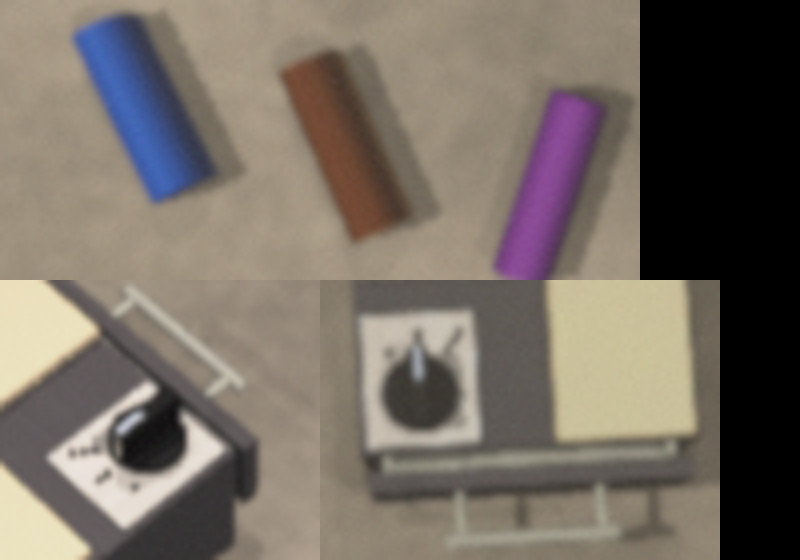

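The crop confirms it: the brown log (236,250) lies bark up between the blue and purple look-alikes. The drawer is slightly ajar, with its handle bar near (0.581, -0.0125). The selector pointer stands near two studs. I'm moving to above the handle now.

Emit:
{"name": "jog_arm", "arguments": {"increments": [[[0,0,0,0,0,0.0447,170],[0,0,0,0,0,0.0447,170],[0,0,0,0,0,0.0447,170],[0,0,0,0,0,0.0447,170],[0,0,0,0,0,0.0447,170],[0,0,0,0,0,0.0447,170],[0,0,0,0,0,0.0447,170],[0,0,0,0,0,0.0447,170],[0,0,0,0,0,0.0447,170],[-0.146,0.101,0,0,0,0,170],[-0.146,0.101,0,0,0,0,170],[-0.146,0.101,0,0,0,0,170],[-0.146,0.101,0,0,0,0,170],[-0.146,0.101,0,0,0,0,170],[-0.146,0.101,0,0,0,0,170],[-0.146,0.101,0,0,0,0,170],[-0.146,0.101,0,0,0,0,170],[-0.146,0.101,0,0,0,0,170],[-0.146,0.101,0,0,0,0,170],[-0.146,0.101,0,0,0,0,170]]], "force": 40}}

```text
clock: 3.6
tcp_pos: [0.446, 0.1635, 0.2316]
orientation: [0.0, 0.692, 0.721, 0.0]
wrist_force: [1.7, 0.4, 0.5]
finger_gap: 0.0285
grip_force: 0.0
```

Emit:
{"name": "jog_arm", "arguments": {"increments": [[[-0.146,0.101,0,0,0,0,170],[-0.146,0.101,0,0,0,0,170],[-0.146,0.101,0,0,0,0,170],[-0.146,0.101,0,0,0,0,170],[-0.146,0.101,0,0,0,0,170],[0,0,0,0,0,0,170],[0,0,0,0,0,0,170]]]}}

```text
clock: 4.3
tcp_pos: [0.5787, -0.0129, 0.2306]
orientation: [-0.001, 0.693, 0.721, -0.0]
wrist_force: [-1.4, 0.5, -0.6]
finger_gap: 0.0285
grip_force: 0.0
```

Emit:
{"name": "jog_arm", "arguments": {"increments": [[[0,0.006,0.11,0,0,0,170],[0,0,0.11,0,0,0,170],[0,0,0.11,0,0,0,170],[0,0,0.11,0,0,0,170],[0,0,0,0,0,0,170],[0,0,0,0,0,0,170]]]}}

```text
clock: 4.9
tcp_pos: [0.5794, -0.0108, 0.1218]
orientation: [-0.0, 0.692, 0.722, -0.0]
wrist_force: [0.0, -1.0, 0.4]
finger_gap: 0.0285
grip_force: 0.0
```

```bash
python3 - <<'E'
from h import *
c=cam("top");s=cam("scene")
f=lambda i,k:cv2.resize(i,None,fx=k,fy=k,interpolation=cv2.INTER_CUBIC)
a=f(c["pixels"][150:230,300:400,::-1],4);b=f(s["pixels"][160:240,255:355,::-1],4)
cv2.imwrite("pics/crop2.png",np.hstack([a,b]))
t=env.get_state()["tcp_pos"];print(t,proj(c,t),proj(s,t))
E
```

```text
[ 0.58110557 -0.01146499  0.12330728] [348.74650593 197.79254932] [300.30472166 189.00129167]
```

View pics/crop2.png

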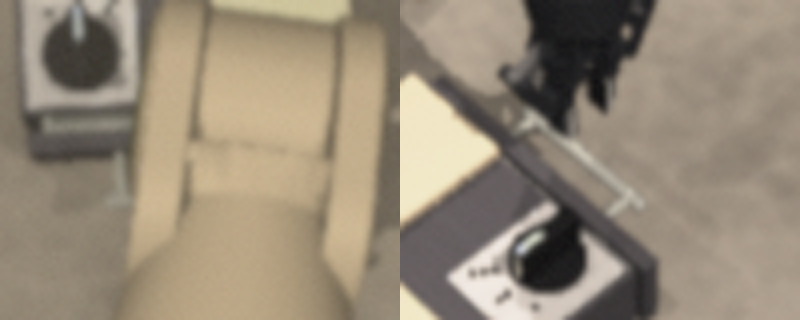

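The top view of the handle is blocked by the arm. In the scene view (right half of the crop) the fingers hang over the bar, around crop (570,110). I'll lower them gently and watch the force.

Emit:
{"name": "jog_arm", "arguments": {"increments": [[[0,0,0.04,0,0,0,170],[0,0,0.04,0,0,0,170],[0,0,0.04,0,0,0,170],[0,0,0.02,0,0,0,170],[0,0,0.02,0,0,0,170]]]}}

```text
clock: 5.5
tcp_pos: [0.5798, -0.012, 0.0803]
orientation: [-0.0, 0.692, 0.721, -0.0]
wrist_force: [0.4, -0.2, -0.1]
finger_gap: 0.0285
grip_force: 0.0
```

Emit:
{"name": "jog_arm", "arguments": {"increments": [[[0,0,0.02,0,0,0,170],[0,0,0.02,0,0,0,170],[0,0,0.02,0,0,0,170],[0,0,0,0,0,0,170],[0,0,0,0,0,0,170]]]}}

```text
clock: 6.0
tcp_pos: [0.5802, -0.012, 0.0662]
orientation: [-0.0, 0.692, 0.721, -0.0]
wrist_force: [1.7, 0.2, 0.0]
finger_gap: 0.0283
grip_force: 0.0
```

Nothing touched on the way down. I'm closing on the bar.

Emit:
{"name": "jog_arm", "arguments": {"increments": [[[0,0,0,0,0,0,255],[0,0,0,0,0,0,255],[0,0,0,0,0,0,255],[0,0,0,0,0,0,255],[0,0,0,0,0,0,255]]], "force": 40}}

```text
clock: 6.5
tcp_pos: [0.5808, -0.012, 0.0668]
orientation: [0.0, 0.692, 0.722, 0.0]
wrist_force: [1.5, 0.5, 3.3]
finger_gap: 0.0091
grip_force: 39.1
```

Emit:
{"name": "jog_arm", "arguments": {"increments": [[[0,-0.05,0,0,0,0,255],[0,-0.05,0,0,0,0,255],[0,-0.05,0,0,0,0,255],[0,-0.05,0,0,0,0,255],[0,-0.05,0,0,0,0,255],[0,-0.05,0,0,0,0,255],[0,-0.05,0,0,0,0,255],[0,-0.05,0,0,0,0,255],[0,-0.05,0,0,0,0,255],[0,-0.05,0,0,0,0,255],[0,0,0,0,0,0,255]]]}}

```text
clock: 7.6
tcp_pos: [0.4533, -0.0174, 0.0667]
orientation: [-0.0, 0.693, 0.721, -0.001]
wrist_force: [-1.0, -1.1, 6.1]
finger_gap: 0.0093
grip_force: 40.5
```

Emit:
{"name": "jog_arm", "arguments": {"increments": [[[0,-0.01,0,0,0,0,255],[0,-0.01,0,0,0,0,255],[0,-0.01,0,0,0,0,255],[0,-0.01,0,0,0,0,255],[0,-0.01,0,0,0,0,255]]]}}

```text
clock: 8.1
tcp_pos: [0.445, -0.0177, 0.0668]
orientation: [0.002, 0.692, 0.722, 0.002]
wrist_force: [11.0, 1.4, -5.4]
finger_gap: 0.0094
grip_force: 39.6
```

Emit:
{"name": "jog_arm", "arguments": {"increments": [[[0,-0.01,0,0,0,0,255],[0,-0.01,0,0,0,0,255],[0,0,0,0,0,0,255],[0,0,0,0,0,0,255],[0,0,0,0,0,0,255]]]}}

```text
clock: 8.6
tcp_pos: [0.445, -0.0178, 0.0669]
orientation: [0.004, 0.692, 0.722, 0.005]
wrist_force: [20.1, 4.2, -14.5]
finger_gap: 0.0092
grip_force: 39.2
```

The drawer is at its stop: 20 N of pull and no further motion at x = 0.445. That puts the hearth origin at (0.740, -0.005), which matches the landmark. I'll release the bar and lift, and fit the log's pose to its outlines in both views.

Emit:
{"name": "jog_arm", "arguments": {"increments": [[[0,0.012,0,0,0,0,170],[0,0,0,0,0,0,170],[0,0,0,0,0,0,170],[0,0,0,0,0,0,170],[0,0,-0.06,0,0,0,170],[0,0,-0.16,0,0,0,170],[0,0,-0.16,0,0,0,170],[0,0,-0.16,0,0,0,170],[0,0,0,0,0,0,100]]]}}

```text
clock: 9.5
tcp_pos: [0.4435, -0.0184, 0.2064]
orientation: [0.004, 0.692, 0.721, 0.002]
wrist_force: [1.4, -0.7, -0.1]
finger_gap: 0.0419
grip_force: 0.0
```

```bash
cat > fit.py <<'E'
from h import *
from scipy.optimize import minimize
np.set_printoptions(precision=4,suppress=True)
t=np.linspace(0,np.pi,9)
prof=[(-.022,0),(.022,0)]+[(.022*np.cos(a),.030+.022*np.sin(a)) for a in t]
L=np.array([(x,y,z) for x in(-.07,.07) for y,z in prof])
def fit(p0,names=("top","scene")):
    M=[]
    for n in names:
        c=cam(n); im=c["pixels"].astype(int)
        best=None
        for q in spotter.cut_out("log",n):
            if np.hypot(*(np.array(q["uv"])-proj(c,[p0[0],p0[1],p0[3]+.03])))<12: best=q["region"];break
        if best is None: print("none",n);continue
        M.append((c,best))
    def cost(p):
        P=L.copy(); P=R.from_euler("z",p[2]).apply(P)+[p[0],p[1],p0[3]]; s=0
        for c,m in M:
            K=8; uv=np.array([proj(c,q) for q in P]); h=cv2.convexHull(((uv+.5)*K).astype(np.float32)).astype(np.int32)
            x0,y0=h.reshape(-1,2).min(0)//K-15; w=110
            A=np.zeros((w*K,w*K),np.uint8); cv2.fillConvexPoly(A,h-np.array([x0*K,y0*K],np.int32),255)
            A=cv2.resize(A,(w,w),interpolation=cv2.INTER_AREA)/255.
            B=np.zeros((w,w)); sub=m[max(y0,0):y0+w,x0:x0+w]; B[:sub.shape[0],:sub.shape[1]]=sub
            s+=np.abs(A-B).sum()/m.sum()
        return s
    X0=np.array(p0[:3]); S=np.vstack([X0,X0+[.008,0,0],X0+[0,.008,0],X0+[0,0,.08]])
    r=minimize(cost,X0,method="Nelder-Mead",options=dict(initial_simplex=S,xatol=1e-4,fatol=1e-4))
    return r.x,r.fun,len(M)
E
python3 - <<'E'
from fit import *
print(fit([.434,.326,.41,0])); print(fit([.434,.326,.41,0],("top",)),fit([.434,.326,.41,0],("scene",)))
s=env.get_state();print(s["tcp_pos"],s["joint_pos"])
c=cam("top")
for q in spotter.landmark_of("hearth_drawer0_handle","top"):print(q["conf"],onz(c,q["uv"],.082))
E
```

```text
(array([0.4341, 0.3301, 0.4127]), np.float64(0.15808793389029924), 2)
(array([0.433 , 0.3291, 0.4165]), np.float64(0.05273915626856803), 1) (array([0.4361, 0.3302, 0.4209]), np.float64(0.06486514712409597), 1)
[ 0.4399 -0.0175  0.2   ] [-0.2226  0.069  -0.3348  1.1697  0.0001  1.3071]
```

The log is at (0.4345, 0.330) with its long axis at 23.8°, and both views agree to within 3 mm. I'm moving over it.

Emit:
{"name": "jog_arm", "arguments": {"increments": [[[0.198,0.0054,0,0,0,0,0],[0.198,0.0054,0,0,0,0,0],[0.198,0.0054,0,0,0,0,0],[0.198,0.0054,0,0,0,0,0],[0.198,0.0054,0,0,0,0,0],[0.198,0.0054,0,0,0,0,0],[0.198,0.0054,0,0,0,0,0],[0,0,0,0,0,-0.0476,0],[0,0,0,0,0,-0.0476,0],[0,0,0,0,0,-0.0476,0],[0,0,0,0,0,-0.0476,0],[0,0,0,0,0,-0.0476,0],[0,0,0,0,0,-0.0476,0],[0,0,0,0,0,-0.0476,0],[0,0,0,0,0,-0.0476,0],[0,0,0,0,0,-0.0476,0],[0,0,0,0,0,-0.0476,0],[0,0,0,0,0,-0.0476,0],[0,0,0,0,0,-0.0476,0],[0,0,0,0,0,-0.0476,0]]]}}

```text
clock: 12.0
tcp_pos: [0.4359, 0.3288, 0.2008]
orientation: [-0.0, -0.209, 0.978, -0.0]
wrist_force: [-0.2, -0.5, 0.7]
finger_gap: 0.0855
grip_force: 0.0
```

```bash
python3 - <<'E'
from h import *
for i in range(4):
    cam("top"); s=env.get_state();r=rot(s["orientation"]);m=r.as_matrix();print(s["tcp_pos"].round(4),np.degrees(np.arctan2(m[1,1],m[0,1])).round(2),m[:,2].round(4),s["finger_gap"])
d=np.array([.4345,.3298,.023])-s["tcp_pos"];print(m.T@d/.25)
E
```

```text
[0.4359 0.3288 0.2008] 114.41 [-8.e-04 -4.e-04 -1.e+00] 0.08561347708484686
[0.4359 0.3288 0.2008] 113.77 [-7.e-04 -3.e-04 -1.e+00] 0.08543782694773153
[0.4359 0.3288 0.2009] 113.56 [-7.e-04 -2.e-04 -1.e+00] 0.08525618591256227
[0.436  0.3288 0.201 ] 113.54 [-5.e-04 -2.e-04 -1.e+00] 0.08502335410419412
[0.00334399 0.00600735 0.71182928]
```

Emit:
{"name": "jog_arm", "arguments": {"increments": [[[0.003,0.006,0.12,0,0,0,0],[0,0,0.12,0,0,0,0],[0,0,0.12,0,0,0,0],[0,0,0.12,0,0,0,0],[0,0,0.1,0,0,0,0],[0,0,0.08,0,0,0,0],[0,0,0.05,0,0,0,0],[0,0,0.04,0,0,0,0],[0,0,0.02,0,0,0,0],[0,0,0,0,0,0,0],[0,0,0,0,0,0,0]]]}}

```text
clock: 13.3
tcp_pos: [0.4353, 0.3303, 0.0095]
orientation: [0.001, -0.206, 0.979, 0.0]
wrist_force: [-0.3, -0.1, 0.0]
finger_gap: 0.0855
grip_force: 0.0
```

Emit:
{"name": "jog_arm", "arguments": {"increments": [[[0,0,0.01,0,0,0,0],[0,0,0.01,0,0,0,0],[0,0,0,0,0,0,100],[0,0,0,0,0,0,120],[0,0,0,0,0,0,140],[0,0,0,0,0,0,160],[0,0,0,0,0,0,200],[0,0,0,0,0,0,200],[0,0,0,0,0,0,200]]], "force": 35}}

```text
clock: 14.2
tcp_pos: [0.4349, 0.3301, 0.004]
orientation: [0.0, -0.206, 0.979, 0.0]
wrist_force: [-0.1, 0.7, 2.7]
finger_gap: 0.0436
grip_force: 37.3
```

Emit:
{"name": "jog_arm", "arguments": {"increments": [[[0,0,-0.06,0,0,0,200],[0,0,-0.16,0,0,0,200],[0,0,-0.2,0,0,0,200],[0,0,-0.2,0,0,0,200],[0,0,0,0,0,-0.0477,200],[0,0,0,0,0,-0.0477,200],[0,0,0,0,0,-0.0477,200],[0,0,0,0,0,-0.0477,200],[0,0,0,0,0,-0.0477,200],[0,0,0,0,0,-0.0477,200],[0,0,0,0,0,-0.0477,200],[0,0,0,0,0,-0.0477,200],[0.05,-0.02,0,0,0,0,200],[0.1,-0.04,0,0,0,0,200],[0,0,0,0,0,0,200]]]}}

```text
clock: 15.7
tcp_pos: [0.4522, 0.2904, 0.1583]
orientation: [0.001, 0.72, -0.694, 0.0]
wrist_force: [0.3, -0.3, -1.0]
finger_gap: 0.0439
grip_force: 36.8
```

```bash
cat > go.py <<'E'
from h import *
import sys
np.set_printoptions(precision=4,suppress=True)
T=[]
for i in range(3):
    cam("scene"); s=env.get_state(); T.append(s["tcp_pos"])
m=rot(s["orientation"]).as_matrix(); t=np.mean(T,0)
print("tcp",t,"yaw_y",np.degrees(np.arctan2(m[1,1],m[0,1])).round(2),"z",m[:,2],"gap",s["finger_gap"],"F",s["wrist_force"])
if len(sys.argv)>1: print("units",m.T@(np.array(eval(sys.argv[1]))-t)/.25)
E
python3 go.py "[.5644,-.0127,.18]"
```

```text
tcp [0.4516 0.292  0.1585] yaw_y -177.74 z [-0.0006 -0.     -1.    ] gap 0.04353662049536221 F [ 0.8695  0.1616 -1.8784]
units [ 1.2356 -0.403  -0.0862]
```

Emit:
{"name": "jog_arm", "arguments": {"increments": [[[0.137,-0.0448,-0.004,0,0,0,200],[0.137,-0.0448,-0.004,0,0,0,200],[0.137,-0.0448,-0.004,0,0,0,200],[0.137,-0.0448,-0.004,0,0,0,200],[0.137,-0.0448,-0.004,0,0,0,200],[0.137,-0.0448,-0.004,0,0,0,200],[0.137,-0.0448,-0.004,0,0,0,200],[0.137,-0.0448,-0.004,0,0,0,200],[0.137,-0.0448,-0.004,0,0,0,200],[0,0,0,0,0,0,200],[0,0,0,0,0,0,200]]]}}

```text
clock: 16.95
tcp_pos: [0.5651, -0.0109, 0.1674]
orientation: [0.0, 0.721, -0.693, -0.0]
wrist_force: [-0.5, -0.3, -1.5]
finger_gap: 0.0434
grip_force: 36.8
```

```bash
python3 go.py "[.5644,-.0127,.047]"; python3 - <<'E'
from h import *
c=cam("top");s=cam("scene")
f=lambda i,k:cv2.resize(i,None,fx=k,fy=k,interpolation=cv2.INTER_CUBIC)
a=f(c["pixels"][150:260,300:400,::-1],4);b=f(s["pixels"][140:250,255:355,::-1],4)
cv2.imwrite("pics/crop3.png",np.hstack([a,b]))
E
```

```text
tcp [ 0.5646 -0.0097  0.1675] yaw_y -177.51 z [-0.0007  0.0005 -1.    ] gap 0.043311843814665546 F [ 0.5111 -0.6541 -1.1888]
units [0.0122 0.0009 0.4822]
```

View pics/crop3.png

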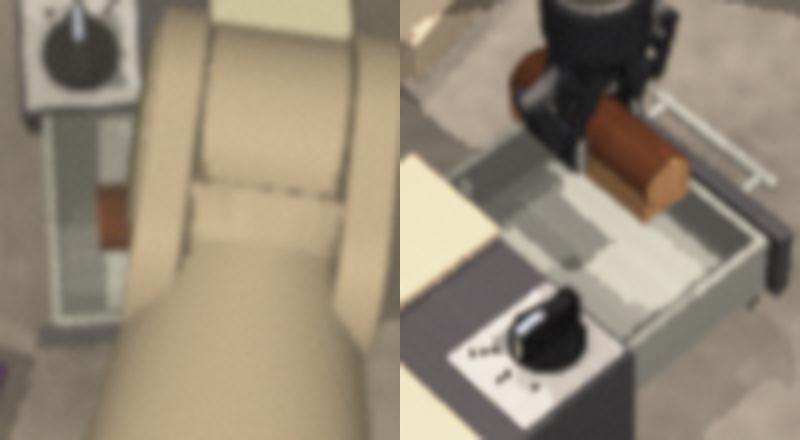

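The drawer is open, and the log hangs level and bark up over its middle (top crop (115,218), scene crop (640,150)), clear of every wall. I'm lowering it.

Emit:
{"name": "jog_arm", "arguments": {"increments": [[[0.012,0,0.06,0,0,0,200],[0,0,0.08,0,0,0,200],[0,0,0.08,0,0,0,200],[0,0,0.08,0,0,0,200],[0,0,0.06,0,0,0,200],[0,0,0.05,0,0,0,200],[0,0,0.03,0,0,0,200],[0,0,0.01,0,0,0,200],[0,0,0,0,0,0,200],[0,0,0,0,0,0,200]]]}}

```text
clock: 18.2
tcp_pos: [0.5658, -0.0136, 0.056]
orientation: [-0.0, 0.722, -0.692, 0.0]
wrist_force: [0.4, -0.1, -0.7]
finger_gap: 0.0432
grip_force: 36.9
```

Emit:
{"name": "jog_arm", "arguments": {"increments": [[[0,0,0.008,0,0,0,200],[0,0,0.006,0,0,0,200],[0,0,0.006,0,0,0,200],[0,0,0,0,0,0,200],[0,0,0,0,0,0,200]]]}}

```text
clock: 18.7
tcp_pos: [0.5652, -0.0136, 0.0502]
orientation: [-0.0, 0.722, -0.692, -0.0]
wrist_force: [-0.3, -0.5, -2.3]
finger_gap: 0.0435
grip_force: 36.9
```

Emit:
{"name": "jog_arm", "arguments": {"increments": [[[0,0,0.006,0,0,0,200],[0,0,0.005,0,0,0,200],[0,0,0,0,0,0,200],[0,0,0,0,0,0,200]]]}}

```text
clock: 19.1
tcp_pos: [0.5652, -0.0136, 0.0475]
orientation: [0.0, 0.722, -0.692, -0.0]
wrist_force: [-0.1, -0.5, -0.6]
finger_gap: 0.0434
grip_force: 36.9
```

Emit:
{"name": "jog_arm", "arguments": {"increments": [[[0,0,0.004,0,0,0,200],[0,0,0,0,0,0,200],[0,0,0,0,0,0,200]]]}}

```text
clock: 19.4
tcp_pos: [0.5657, -0.0136, 0.0471]
orientation: [-0.0, 0.722, -0.692, 0.0]
wrist_force: [-0.1, 0.8, 2.8]
finger_gap: 0.0434
grip_force: 37.3
```

It's in contact with the floor. I'll release slowly, then lift away.

Emit:
{"name": "jog_arm", "arguments": {"increments": [[[0,0,0,0,0,0,115],[0,0,0,0,0,0,100],[0,0,0,0,0,0,80],[0,0,0,0,0,0,60],[0,0,0,0,0,0,60],[0,0,0,0,0,0,60],[0,0,-0.04,0,0,0,60],[0,0,-0.1,0,0,0,60],[0,0,-0.16,0,0,0,60],[0,0,-0.18,0,0,0,60],[0,0,-0.16,0,0,0,60],[0,0,0,0,0,0,170]]]}}

```text
clock: 20.6
tcp_pos: [0.5687, -0.0141, 0.214]
orientation: [-0.003, 0.722, -0.692, 0.005]
wrist_force: [0.3, 0.9, -0.2]
finger_gap: 0.052
grip_force: 0.0
```

```bash
python3 go.py "[.4455,-.0178,.2]"; python3 - <<'E'
from fit import *
print(fit([.565,-.0136,1.61,.043],("scene",)))
E
```

```text
tcp [ 0.5662 -0.0137  0.2087] yaw_y -177.57 z [ 0.0006 -0.     -1.    ] gap 0.03002516863183847 F [-0.9568 -0.4829 -1.0325]
units [-0.0042  0.4832  0.0346]
(array([ 0.5684, -0.0129,  1.6263]), np.float64(0.05412946174993752), 1)
```

The log lies at floor-frame (-0.014, ~0), and the outline fit is good at floor height. I'm going back to the handle.

Emit:
{"name": "jog_arm", "arguments": {"increments": [[[0,0.097,0,0,0,0,170],[0,0.097,0,0,0,0,170],[0,0.097,0,0,0,0,170],[0,0.097,0,0,0,0,170],[0,0.095,0,0,0,0,170],[0,0,0,0,0,0,170],[0,0,0.1,0,0,0,170],[0,0,0.12,0,0,0,170],[0,0,0.1,0,0,0,170],[0,0,0.06,0,0,0,170],[0,0,0,0,0,0,170],[0,0,0,0,0,0,170]]]}}

```text
clock: 22.05
tcp_pos: [0.4444, -0.0186, 0.1111]
orientation: [0.0, 0.722, -0.692, -0.001]
wrist_force: [-0.5, -0.7, 0.4]
finger_gap: 0.0285
grip_force: 0.0
```

```bash
python3 go.py "[.4452,-.0178,.067]"; python3 - <<'E'
from h import *
s=cam("scene")
save(s,"crop4.png",(240,130,380,250),5)
for q in spotter.landmark_of("hearth_drawer0_handle","scene"):print(q["conf"],onz(s,q["uv"],.082))
E
```

```text
tcp [ 0.4453 -0.0188  0.1121] yaw_y -177.57 z [ 0.0016 -0.0002 -1.    ] gap 0.028608419649113436 F [ 0.1679 -1.116   0.9692]
units [-0.0041  0.0006  0.1804]
0.79 [ 0.43720866 -0.01752951  0.082     ]
```

View pics/crop4.png

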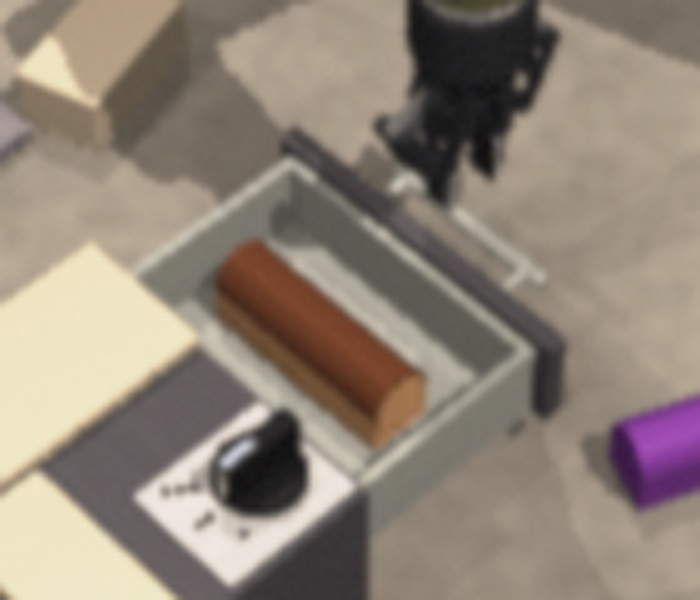

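The log lies flat in the drawer, bark up (crop (320,335)), and the fingers straddle the bar (430,180). I'll grip it and push the drawer home.

Emit:
{"name": "jog_arm", "arguments": {"increments": [[[0,0,0.05,0,0,0,170],[0,0,0.05,0,0,0,170],[0,0,0.04,0,0,0,170],[0,0,0.03,0,0,0,170],[0,0,0,0,0,0,170],[0,0,0,0,0,0,255],[0,0,0,0,0,0,255],[0,0,0,0,0,0,255],[0,0,0,0,0,0,255]]], "force": 40}}

```text
clock: 23.2
tcp_pos: [0.4451, -0.0187, 0.0694]
orientation: [-0.0, 0.722, -0.692, 0.0]
wrist_force: [0.9, -0.3, 0.7]
finger_gap: 0.0093
grip_force: 39.1
```

Emit:
{"name": "jog_arm", "arguments": {"increments": [[[0,-0.02,0,0,0,0,255],[0,-0.03,0,0,0,0,255],[0,-0.04,0,0,0,0,255],[0,-0.04,0,0,0,0,255],[0,-0.04,0,0,0,0,255],[0,-0.04,0,0,0,0,255],[0,-0.04,0,0,0,0,255],[0,-0.04,0,0,0,0,255],[0,-0.04,0,0,0,0,255],[0,-0.04,0,0,0,0,255],[0,-0.04,0,0,0,0,255],[0,-0.04,0,0,0,0,255],[0,-0.04,0,0,0,0,255],[0,-0.03,0,0,0,0,255],[0,-0.03,0,0,0,0,255],[0,-0.02,0,0,0,0,255],[0,-0.02,0,0,0,0,255],[0,0,0,0,0,0,255]]]}}

```text
clock: 25.0
tcp_pos: [0.5943, -0.0125, 0.0694]
orientation: [-0.001, 0.722, -0.692, 0.001]
wrist_force: [0.6, -0.2, 4.9]
finger_gap: 0.0091
grip_force: 39.7
```

Emit:
{"name": "jog_arm", "arguments": {"increments": [[[0,-0.008,0,0,0,0,255],[0,-0.008,0,0,0,0,255],[0,-0.008,0,0,0,0,255],[0,0,0,0,0,0,255],[0,0,0,0,0,0,255]]]}}

```text
clock: 25.5
tcp_pos: [0.5945, -0.0124, 0.0693]
orientation: [0.003, 0.722, -0.692, -0.002]
wrist_force: [-10.8, -2.5, 14.4]
finger_gap: 0.0097
grip_force: 40.8
```

The drawer is home: 11 N of resistance at x = 0.5945, which is 0.150 from the stop position. I'll release, lift and measure the selector.

Emit:
{"name": "jog_arm", "arguments": {"increments": [[[0,0.012,0,0,0,0,255],[0,0.008,0,0,0,0,170],[0,0,0,0,0,0,170],[0,0,0,0,0,0,170],[0,0,0,0,0,0,170],[0,0,-0.05,0,0,0,170],[0,0,-0.15,0,0,0,170],[0,0,-0.18,0,0,0,170],[0,0,-0.18,0,0,0,170],[0,0.18,-0.1,0,0,0,170],[0,0.18,0,0,0,0,170],[0,0.18,0,0,0,0,170],[0,0,0,0,0,0,170],[0,0,0,0,0,0,170]]]}}

```text
clock: 26.9
tcp_pos: [0.4591, -0.0181, 0.2346]
orientation: [-0.001, 0.722, -0.692, 0.001]
wrist_force: [1.2, -0.1, 0.1]
finger_gap: 0.0287
grip_force: 0.0
```

```bash
cat > knob.py <<'E'
from h import *
from scipy.optimize import minimize
np.set_printoptions(precision=4,suppress=True)
a=np.linspace(0,2*np.pi,24,endpoint=False)
D=np.array([(.028*np.cos(t),.028*np.sin(t),z) for t in a for z in(.122,.134)])
B=np.array([(x,y,z) for x in(-.027,.027) for y in(-.0075,.0075) for z in(.134,.164)])
Y=np.radians(2.45)
M=[]
for n in("top","scene"):
    c=cam(n)
    for q in spotter.cut_out("selector_grip",n)[:1]:
        M.append((c,q["region"],n)); print(n,q["conf"],q["uv"],q["region"].sum())
def sil(c,p,sh):
    K=8;w=60
    x0,y0=(proj(c,[p[0],p[1],.14])-w/2).astype(int)
    A=np.zeros((w*K,w*K),np.uint8)
    for P in(D,R.from_euler("z",Y-(p[2]-.6)).apply(B)):
        uv=np.array([proj(c,q+[p[0],p[1],0]) for q in P]); h=cv2.convexHull(((uv+.5-[x0,y0])*K).astype(np.float32)).astype(np.int32)
        cv2.fillConvexPoly(A,h,255)
    return cv2.resize(A,(w,w),interpolation=cv2.INTER_AREA)/255.,x0,y0
def cost(p,MM):
    s=0
    for c,m,n in MM:
        A,x0,y0=sil(c,p,0); s+=np.abs(A-m[y0:y0+60,x0:x0+60]).sum()/m.sum()
    return s
for MM in(M,M[:1],M[1:]):
    X=np.array([.678,.067,.5]);S=np.vstack([X,X+[.006,0,0],X+[0,.006,0],X+[0,0,.3]])
    r=minimize(cost,X,args=(MM,),method="Nelder-Mead",options=dict(initial_simplex=S,xatol=1e-4,fatol=1e-4)); print([m[2] for m in MM],r.x,r.fun)
# brightest white line on bar
for c,m,n in M:
    g=c["pixels"].min(2).astype(float); mm=cv2.erode(m.astype(np.uint8),np.ones((3,3)))>0
    ys,xs=np.nonzero(mm&(g>110)); 
    if len(xs): print(n,"white px",len(xs),xs.mean(),ys.mean(),onz(c,(xs.mean(),ys.mean()),.164))
ims=[]
for c,m,n in M:
    u=proj(c,[.678,.067,.14]).astype(int); i=c["pixels"][u[1]-35:u[1]+35,u[0]-35:u[0]+35,::-1]
    i=cv2.resize(i,None,fx=5.7,fy=5.7,interpolation=cv2.INTER_CUBIC); ims.append(i); print(n,"crop origin",u-35)
cv2.imwrite("pics/knob.png",np.hstack(ims))
E
python3 knob.py; python3 go.py
```

```text
top 0.72 [323.5, 162.6] 327
scene 0.82 [291.6, 224.6] 318
['top', 'scene'] [0.6812 0.0681 0.6728] 0.21844139652283512
['top'] [0.6812 0.0674 0.6591] 0.06759009414163218
['scene'] [0.682  0.0692 0.6669] 0.13745221358983845
top white px 18 319.05555555555554 155.83333333333334 [0.6936 0.0692 0.164 ]
scene white px 21 286.85714285714283 220.1904761904762 [0.6978 0.071  0.164 ]
top crop origin [285 127]
scene crop origin [256 185]
tcp [ 0.4604 -0.0182  0.2332] yaw_y -177.56 z [-0.0003  0.0002 -1.    ] gap 0.028408645955522848 F [ 0.2244 -0.0916 -0.3895]
```

View pics/knob.png

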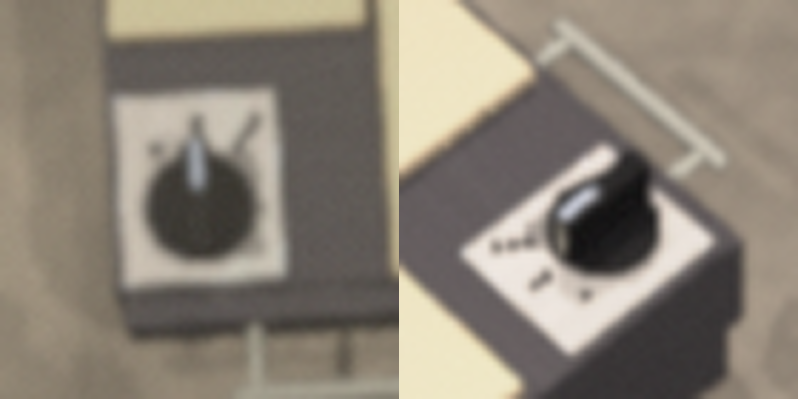

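The drawer face sits flush. The knob axis is at (0.681, 0.068), and the pointer (left crop (195,165)) stands about 0.5 to 0.6, near two studs. The three-stud mark is clockwise of it at (245,135). I'm moving over the knob with the fingers across the bar.

Emit:
{"name": "jog_arm", "arguments": {"increments": [[[0,0,0,0,0,0.044,130],[0,0,0,0,0,0.044,130],[0,0,0,0,0,0.044,130],[0,0,0,0,0,0.044,130],[0,0,0,0,0,0.044,130],[0,0,0,0,0,0.044,130],[0,0,0,0,0,0.044,130],[0,0,0,0,0,0.044,130],[0,0,0,0,0,0.044,130],[0,0,0,0,0,0.044,130],[0,0,0,0,0,0.044,130],[-0.13,0.0375,0,0,0,0,130],[-0.13,0.0375,0,0,0,0,130],[-0.13,0.0375,0,0,0,0,130],[-0.13,0.0375,0,0,0,0,130],[-0.13,0.0375,0,0,0,0,130],[-0.13,0.0375,0,0,0,0,130],[-0.13,0.0375,0,0,0,0,130],[0,0,0,0,0,0,130],[0,0,0,0,0,0,130]]]}}

```text
clock: 29.25
tcp_pos: [0.6801, 0.0686, 0.2314]
orientation: [-0.001, -0.047, 0.999, 0.0]
wrist_force: [0.4, -0.2, 0.5]
finger_gap: 0.0418
grip_force: 0.0
```

```bash
python3 go.py "[.681,.068,.139]"
```

```text
tcp [0.6793 0.0682 0.2329] yaw_y 95.29 z [-0.0005 -0.     -1.    ] gap 0.04173672995099306 F [-0.4386  0.5205  0.0847]
units [-0.007  -0.0013  0.3756]
```

Emit:
{"name": "jog_arm", "arguments": {"increments": [[[-0.006,0,0.08,0,0,0,130],[0,0,0.1,0,0,0,130],[0,0,0.08,0,0,0,130],[0,0,0.05,0,0,0,130],[0,0,0.03,0,0,0,130],[0,0,0.02,0,0,0,130],[0,0,0.01,0,0,0,130],[0,0,0,0,0,0,130],[0,0,0,0,0,0,130]]]}}

```text
clock: 30.3
tcp_pos: [0.6818, 0.0685, 0.1416]
orientation: [0.001, -0.046, 0.999, 0.0]
wrist_force: [0.4, 0.3, -0.5]
finger_gap: 0.0419
grip_force: 0.0
```

Emit:
{"name": "jog_arm", "arguments": {"increments": [[[0,0,0,0,0,0,160],[0,0,0,0,0,0,180],[0,0,0,0,0,0,200],[0,0,0,0,0,0,255],[0,0,0,0,0,0,255],[0,0,0,0,0,0,255]]], "force": 35}}

```text
clock: 30.9
tcp_pos: [0.6811, 0.0702, 0.1414]
orientation: [0.0, -0.047, 0.999, 0.001]
wrist_force: [-1.4, 5.9, 2.5]
finger_gap: 0.0145
grip_force: 36.8
```

```bash
python3 go.py
```

```text
tcp [0.6811 0.0702 0.1414] yaw_y 95.39 z [ 0.0004  0.0028 -1.    ] gap 0.014434568896668245 F [-0.9323  4.9418  2.9359]
```

I have hold of the bar. Turning clockwise by 37°.

Emit:
{"name": "jog_arm", "arguments": {"increments": [[[0,0.005,0,0,0,0.03,255],[0,0,0,0,0,0.03,255],[0,0,0,0,0,0.03,255],[0,0,0,0,0,0.03,255],[0,0,0,0,0,0.03,255],[0,0,0,0,0,0.03,255],[0,0,0,0,0,0.027,255],[0,0,0,0,0,0,255],[0,0,0,0,0,0,255],[0,0,0,0,0,0,255]]]}}

```text
clock: 32.05
tcp_pos: [0.6811, 0.0703, 0.1414]
orientation: [0.0, 0.274, 0.962, 0.0]
wrist_force: [-2.2, 3.5, 4.9]
finger_gap: 0.0144
grip_force: 37.2
```

```bash
python3 go.py; python3 -c "
from h import *;print(env.get_state()['ft_torque'])"
```

```text
tcp [0.6811 0.0703 0.1414] yaw_y 58.15 z [ 0.0004  0.001  -1.    ] gap 0.014085116598461452 F [-2.683   3.2338  5.3308]
[0.61801755 0.55828097 0.01155661]
```

Bar yaw is now -31.9°, which is 1.2 rad on the selector. I'll release, lift, move clear and check.

Emit:
{"name": "jog_arm", "arguments": {"increments": [[[0,0,0,0,0,0,200],[0,0,0,0,0,0,160],[0,0,0,0,0,0,130],[0,0,0,0,0,0,130],[0,0,0,0,0,0,130],[0,0,-0.08,0,0,0,130],[0,0,-0.16,0,0,0,130],[0,0,-0.18,0,0,0,130],[0.16,-0.1,0,0,0,0,130],[0.16,-0.1,0,0,0,0,130],[0.16,-0.1,0,0,0,0,130],[0.16,-0.1,0,0,0,0,130],[0.16,-0.1,0,0,0,0,130],[0,0,0,0,0,0,130],[0,0,0,0,0,0,130]]]}}

```text
clock: 33.7
tcp_pos: [0.4447, 0.0695, 0.2465]
orientation: [0.001, 0.275, 0.961, 0.0]
wrist_force: [0.4, -0.1, -0.5]
finger_gap: 0.0417
grip_force: 0.0
```

```bash
sed -i 's/\[.678,.067,.5\])/[.681,.0685,1.1])/; s/knob.png/knob2.png/' knob.py; python3 knob.py; python3 go.py
```

```text
top 0.74 [322.0, 163.5] 281
scene 0.73 [290.7, 222.5] 358
['top', 'scene'] [0.6816 0.0696 1.1306] 0.2871302551916013
['top'] [0.6816 0.068  1.4818] 0.17995952829530387
['scene'] [0.6824 0.0698 1.1022] 0.09691094314820901
top white px 16 321.875 156.5 [0.6917 0.0616 0.164 ]
scene white px 18 286.3333333333333 218.38888888888889 [0.6951 0.0655 0.164 ]
top crop origin [285 127]
scene crop origin [256 185]
tcp [0.4465 0.0694 0.2457] yaw_y 58.04 z [-0.0004  0.0001 -1.    ] gap 0.04221557486875222 F [-0.3079 -0.856  -0.5564]
```

View pics/knob2.png

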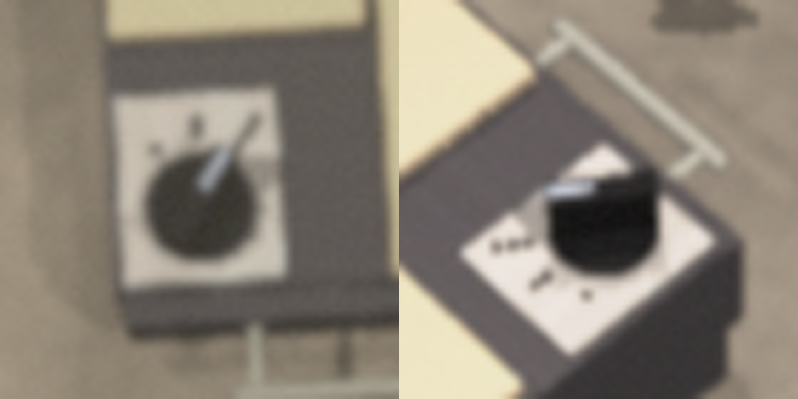

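The pointer (left crop, (205,188) to (228,150)) runs in line with the three-stud row at (250,130). One more numeric check with the line's direction before handing in.

```bash
python3 - <<'E'
from h import *
from scipy.optimize import minimize_scalar
for n in("top","scene"):
    c=cam(n); u=proj(c,[.681,.069,.164]); g=c["pixels"].astype(float)
    w=np.clip(g[:,:,2]-g[:,:,0]+0,0,None)*(g.min(2)>70)  # bluish white line
    yy,xx=np.mgrid[:400,:640]; k=(np.hypot(xx-u[0],yy-u[1])<14)&(w>5)
    x,y=xx[k],yy[k]; W=w[k]; P=np.array([onz(c,(a,b),.164)[:2] for a,b in zip(x,y)])
    mu=np.average(P,0,W); e,v=np.linalg.eigh(np.cov(P.T,aweights=W)); d=v[:,1]*np.sign(v[0,1])
    print(n,k.sum(),mu,np.sqrt(e),"sel",.6-(np.arctan2(d[1],d[0])-np.radians(2.45)))
    for q in spotter.landmark_of("hearth_drawer0_handle",n)[:1]: print("handle",onz(c,q["uv"],.082),q["conf"])
E
```

```text
top 9 [0.69190749 0.06088599] [0.00148323 0.00457386] sel 1.2491464975088662
handle [ 0.59567045 -0.00597658  0.082     ] 0.71
scene 14 [0.69678252 0.0608845 ] [0.00193647 0.00633475] sel 1.3086638968595254
handle [ 0.59049323 -0.00650221  0.082     ] 0.81
```

The line direction gives 1.25 to 1.31, its offset about 1.1, and the grip geometry 1.20. Together they centre on about 1.2, and the handle is at its home position (x about 0.594), so I'm handing in.

```bash
python3 -c "
from h import *;print(ticket.hand_in())"
```

```text
the job is handed in; nothing more can be done
None
```

The job is handed in, with no verdict returned: the log lies flat and bark up in the shut drawer, the selector is at three studs (about 1.2 rad), the arm is clear, and I never touched the firebrick, brush or tin.

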